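# Re-plinth three statuettes in the sculpture studio

## Robot

A 6-joint arm with a two-finger parallel gripper is mounted at the origin on the work surface. World frame = base frame: x ahead of the robot, y to its left, z up, the work surface at z = 0. Lengths are in mm, angles in rad, forces in N, time in s.
With the tool pointing down it reaches from about 350 to 775 mm from the base axis. Payload 7.3 kg.
Tool frame: the origin (TCP) lies between the finger pads, 19 mm behind the fingertips; this is the grasp point; z points along the fingers, y is the direction in which the jaws open and shut (so a half turn about z gives the same grasp; the last joint's range is limited). The gripper opens to 92 mm and grips with 3 to 60 N. Pads are 19 mm wide; open, the fingers measure 130 mm over their backs; the gripper's body (75 mm by 190 mm) begins 47 mm behind the grasp point.
Start: joints at [1.016, 0.342, 1.524, -0, 1.275, -0.146], TCP at [208.679, 481.764, 245.541] pointing down, gripper open.
Joint ranges: [-2.53, 2.53], [-0.77, 2.02], [0.04, 2.7], [-1, 4.14], [0.28, 2.66], [-3.11, 3.11]. Speed limits (rad/s): [2.57, 2.57, 3.14, 3.14, 3.14, 3.14].

## Interface

Orientations are given as [roll, pitch, yaw] about the fixed x, y, z axes, in that order (R = Rz(yaw) Ry(pitch) Rx(roll)).
In Python, from plant import get_obs, capture, close_job gives the robot as it stands. The module is installed in compiled form; this text tells all that it offers.
- The arm moves only by the shell command python3 -m pendant 'ROWS'. ROWS is JSON, a list of rows, each a list of 3 entries, a list of its own where there are three numbers: the shift along the tool's x, y, z in m, then the turn, a rotation vector about the tool's x, y, z in rad, then the finger opening in m, from 0 to 0.0918. In form: [[[tx, ty, tz], [wx, wy, wz], fingers], ...]. A call has 1 to 10 rows; each row is the pose to reach, as a shift and turn from the pose commanded when the call began, along the tool's axes at that moment; what a row does not reach only later rows make up. A row lasts 1/12 s, in which the tool goes at most 41.7 mm and 7.16 degrees, less where a joint would pass 70% of its speed; a pose out of reach is approached as far as the arm can. A call with a gripper value outside its range is refused whole. The fingers move at their own pace and stop on an object; the grip force is fixed at half the most. Time passes only in rows, so rows that repeat a pose let the fingers close. It gives the time, the measured TCP pose, the force and the opening at its end, in the units of the state.
- get_obs(): the state, without advancing time (a new reading comes with each control period).
- capture(name): name is "scene" or "top" or "wrist"; returns a dict with "color" (480x640x3 uint8, red, green, blue), "mtx" (3x3 intrinsics, pixels), "rvec" (rotation vector, rad) and "tvec" (3), from world to camera coordinates, as OpenCV has them. Camera axes: x right, y down, z forward; pixel columns grow to the right and rows downward; lengths in mm; the calibration is good to about 2 mm. A picture is of the moment at which its call begins. There is no depth.
- close_job(): hands the job in, once; it reports no verdict.
The state is a dict: "time": time; "joint_positions": joint angles; "dq": joint speeds; "tau": joint torques, N m; "tool_pos": TCP position; "tcp_rot": TCP orientation; "contact_force": force on the tool from outside, world axes, zero at the start; "moment": the same for the moment, N m; "grip_width": finger opening in mm.
Only numpy, scipy, OpenCV 4.12 (cv2) and the standard library are available. Lean on these libraries where they do the work, as an engineer would, in place of code of your own. Each camera call takes 0.05 s, during which the arm holds its last target. There are 200 camera calls.

## Task

The three statuettes each stand on the wrong plinth: put the white plaster bust on the black plinth, the blue torso on the brown wooden plinth and the terracotta owl on the pale marble plinth, each upright and centred. A plinth holds only one piece, so park one on the empty green turntable on the way; never stand or lay a piece on the bench. They are fragile: set them down gently without dropping or tipping them, let go of them all, and leave the mug, the spray bottle and the brush where they are.

Things in the scene. Friction and masses are not known exactly. Their poses are not given: they have to be found in the camera images.
- bust: White plaster bust of a bearded man, 117 mm high, about 0.3 kg. Flat round foot 58 mm across. Origin: centre of the foot's underside; z up, front towards its +x. Grip from above across its y axis, TCP 88 mm above the origin, where it is 48 mm wide and nothing sticks out. Belongs on the black plinth; starts on the brown wooden one.
- torso: Ultramarine-blue headless, armless torso on two short legs, 119 mm high, about 0.35 kg. Flat round foot 58 mm across. Origin: centre of the foot's underside; z up, front towards its +x. Grip from above across its y axis, TCP 88 mm above the origin, where it is 48 mm wide and nothing sticks out. Belongs on the brown wooden plinth; starts on the marble one.
- owl: Terracotta (orange-brown) owl with two ear tufts and pale eyes, 117 mm high, about 0.3 kg. Flat round foot 58 mm across. Origin: centre of the foot's underside; z up, front towards its +x. Grip from above across its y axis, TCP 88 mm above the origin, where it is 48 mm wide and nothing sticks out. Belongs on the pale marble plinth; starts on the black one.
- wood_plinth: Square brown wooden plinth, fixed to the bench: foot 96 x 96 x 14 mm, above it a block with a flat top 84 x 84 mm, 36 mm above the bench. Room for one statuette only. Origin: centre of its underside, on the bench; z up, x and y along its sides.
- marble_plinth: Square pale marble plinth, fixed to the bench: foot 96 x 96 x 14 mm, above it a block with a flat top 84 x 84 mm, 36 mm above the bench. Room for one statuette only. Origin: centre of its underside, on the bench; z up, x and y along its sides.
- black_plinth: Square black plinth, fixed to the bench: foot 96 x 96 x 14 mm, above it a block with a flat top 84 x 84 mm, 36 mm above the bench. Room for one statuette only. Origin: centre of its underside, on the bench; z up, x and y along its sides.
- turntable: Green round sculptor's turntable, locked, fixed to the bench, empty at the start: flat disc 112 mm across, its top 36 mm above the bench. The spare spot. Origin: centre of its underside, on the bench; z up.
- mug: White ceramic mug, 85 mm high, 76 mm across, origin under its centre. Stays where it is.
- spray_bottle: Lime-green conical spray bottle with a white head, 187 mm high, 68 mm across at the foot, origin under its centre. Stays where it is.
- brush: Brush lying flat on the bench beyond the mug, origin under its middle. Stays where it is.
Not all that is in view belongs to the job. What is shaped like the wood_plinth but pink or purple is not meant. What is meant by the owl is not turquoise, and is the larger of those in its own colour.

How it is judged (in metres and radians):
On the way:
1. one statuette stands released on the green turntable (upright, its centre within 45 mm of the turntable's centre) (((horizontal distance between bust and turntable below 0.045 m and z of bust in the frame of turntable between 0.031 and 0.041 m and angle between bust's own z axis and vertical below 0.1 rad and linear speed of bust below 0.03 m/s and contact force between bust and the fingers below 0.05 N) or (horizontal distance between torso and turntable below 0.045 m and z of torso in the frame of turntable between 0.031 and 0.041 m and angle between torso's own z axis and vertical below 0.1 rad and linear speed of torso below 0.03 m/s and contact force between torso and the fingers below 0.05 N) or (horizontal distance between owl and turntable below 0.045 m and z of owl in the frame of turntable between 0.031 and 0.041 m and angle between owl's own z axis and vertical below 0.1 rad and linear speed of owl below 0.03 m/s and contact force between owl and the fingers below 0.05 N))), for 0.2 s.
At the end, for the whole second after the job is handed in: bust on the black plinth, torso on the brown wooden plinth, owl on the marble plinth: each centre within 14 mm of its plinth's centre horizontally, its foot on the plinth's top (within 5 mm), upright within 0.1 rad, at rest and released (horizontal distance between bust and black_plinth below 0.014 m and z of bust in the frame of black_plinth between 0.031 and 0.041 m and angle between each of bust, torso, owl's own z axis and vertical below 0.1 rad and linear speed of each of bust, torso, owl below 0.02 m/s and contact force between each of bust, torso, owl and the fingers below 0.05 N and horizontal distance between torso and wood_plinth below 0.014 m and z of torso in the frame of wood_plinth between 0.031 and 0.041 m and horizontal distance between owl and marble_plinth below 0.014 m and z of owl in the frame of marble_plinth between 0.031 and 0.041 m); the robot touches nothing.
It fails at once if a statuette is down on the bench (its origin less than 20 mm above it) (height (world z) of any of bust, torso, owl below 0.02 m).
It fails at once if a statuette is tipped by more than 0.6 rad (angle between any of bust, torso, owl's own z axis and vertical above 0.6 rad).
It fails at once if a statuette is dropped: moving faster than 0.5 m/s while the fingers do not touch it (a fall of more than about 13 mm) ((linear speed of bust above 0.5 m/s and contact force between bust and the fingers below 0.01 N) or (linear speed of torso above 0.5 m/s and contact force between torso and the fingers below 0.01 N) or (linear speed of owl above 0.5 m/s and contact force between owl and the fingers below 0.01 N)).
It fails at once if the mug, the spray bottle or the brush is moved by more than 25 mm (distance of any of mug, spray_bottle, brush from where it was at the start of the episode above 0.025 m).
It also fails if it takes over 112 s, if anything falls off the work surface, if the arm or the gripper's body presses on something with over 40 N, if the wrist force passes 120 N, or if a joint passes its speed limit or range.

## Working session

There is one attempt and no reset: what is moved stays moved. The work goes in short steps, Python scripts to look and compute and a shell command to move; the robot and the scene stay as the last step left them, time stands still between calls to the robot, and variables do not carry over. Pictures are saved under pics/ and viewed, about 12 in all and at most 16, crops included, and the job is handed in when it is done.

```bash
mkdir -p pics
cat > h.py <<'E'
import numpy as np, cv2
from plant import get_obs, capture
from scipy.spatial.transform import Rotation as R
def shot(n,f):
    c=capture(n); np.savez('pics/'+f+'.npz',**{k:np.array(v) for k,v in c.items()})
    cv2.imwrite('pics/'+f+'.png',c['color'][:,:,::-1]); return c
def ray(c,uv,z):
    M=np.array(c['mtx'],float); Rm=cv2.Rodrigues(np.array(c['rvec'],float))[0]; t=np.array(c['tvec'],float).ravel()
    d=Rm.T@np.linalg.solve(M,[uv[0],uv[1],1]); o=-Rm.T@t
    return o+d*(z-o[2])/d[2]
def proj(c,p):
    return cv2.projectPoints(np.array(p,float).reshape(-1,3),np.array(c['rvec'],float),np.array(c['tvec'],float),np.array(c['mtx'],float),None)[0].reshape(-1,2)
E
python3 - <<'E'
from h import *
for n in('scene','top','wrist'):
    c=shot(n,n+'0'); Rm=cv2.Rodrigues(np.array(c['rvec'],float))[0]; print(n,(-Rm.T@np.array(c['tvec']).ravel()).round())
o=get_obs(); print(o)
E
```

```text
scene [1084. -730. 1117.]
top [ 455.  -12. 1338.]
wrist [133. 514. 384.]
{'time': 0.15, 'joint_positions': array([ 1.01596380e+00,  3.42577678e-01,  1.52477331e+00, -7.88840859e-06,
        1.27541390e+00, -1.45999830e-01]), 'dq': array([-0.00027682, -0.00242801, -0.00227197,  0.00020455,  0.00139933,
       -0.00074189]), 'tau': array([ 1.08830751e-03, -4.31469977e+01, -2.44352567e+01,  7.18676881e-02,
        5.37409040e-02, -7.38330664e-05]), 'tool_pos': array([208.54171636, 481.50223363, 245.00529424]), 'tcp_rot': array([-3.14043180e+00, -1.63074300e-04,  2.73276216e+00]), 'contact_force': array([ 0.42991885, -0.51853068, -0.08823362]), 'moment': array([-0.04246084, -0.01174554,  0.04939026]), 'grip_width': 91.98037288251238}
```

View pics/top0.png

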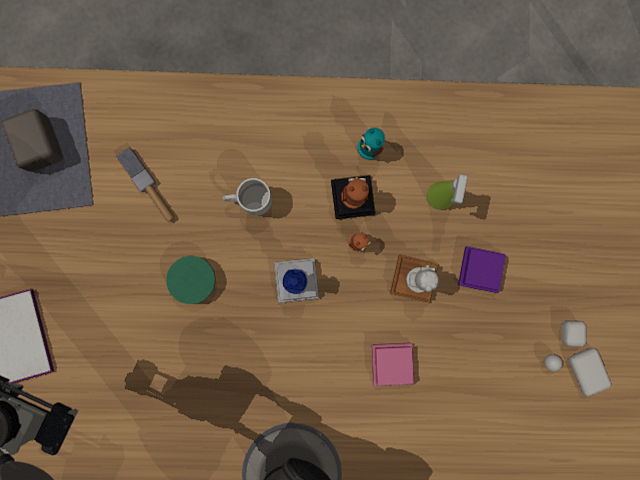

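View pics/scene0.png

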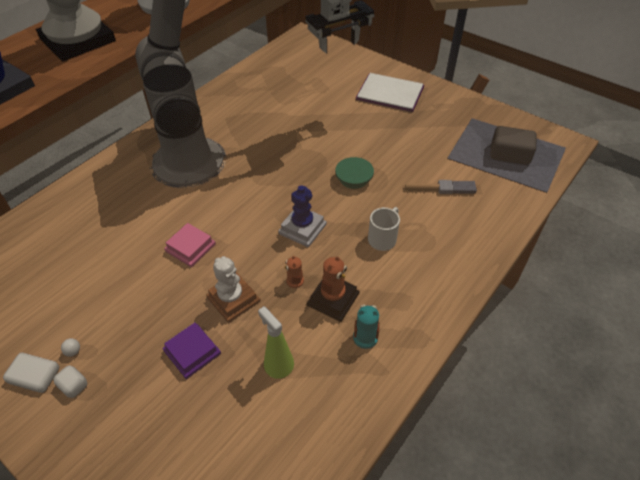

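Top view: large terracotta owl on black plinth (355,192); look-alikes are the small terracotta owl (360,242) and the turquoise one (371,143). Wood plinth with bust is at (414,279), against purple (482,270) and pink (393,365). Torso on marble is at (296,281), turntable at (191,280), mug (254,197), bottle (445,193), brush (146,185). Now a close crop of the pieces for facing and centres.

Run:
```python
from h import *
t=cv2.imread('pics/top0.png'); s=cv2.imread('pics/scene0.png')
def cr(im,u,v,w=33): return cv2.resize(im[v-w:v+w,u-w:u+w],(264,264),interpolation=cv2.INTER_CUBIC)
a=np.hstack([cr(t,355,195),cr(t,414,278),cr(t,297,281)])
b=np.hstack([cr(s,335,283,40),cr(s,233,285,40),cr(s,303,215,40)])
cv2.imwrite('pics/crop0.png',np.vstack([a,b]))
```

```text
(no output)
```

View pics/crop0.png

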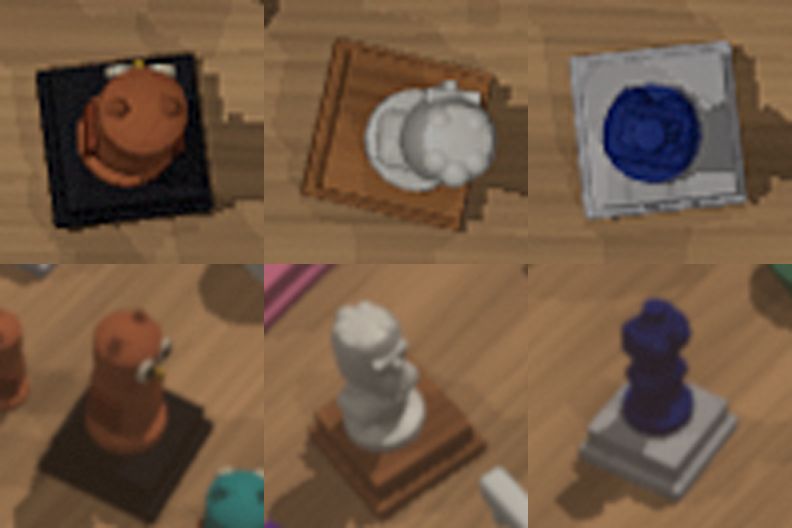

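Run:
```python
from h import *
c=np.load('pics/top0.npz'); hsv=cv2.cvtColor(c['color'],cv2.COLOR_RGB2HSV)
for n,uv,z in(('black',(355,196),25),('wood',(414,278),25),('marble',(297,281),25),('turntable',(191,280),36),('owlhead',(356,190),150),('busthead',(428,278),150),('torsotop',(295,281),150),('mug',(254,197),85),('bottle',(445,193),100)): print(n,ray(c,uv,z).round())
w=np.load('wrist0.npz' if 0 else 'pics/wrist0.npz')
print(ray(w,(320,240),0),ray(w,(320,240),150),ray(w,(0,0),0),ray(w,(640,480),0), proj(w,[208.5,481.5,245]),w['mtx'])
m=cv2.inRange(hsv,(60,80,40),(90,255,255)); m[:,:150]=0; m[:,240:]=0; 
k=max(cv2.findContours(m,0,2)[0],key=cv2.contourArea); print(cv2.fitEllipse(k))
```

```text
black [ 653. -133.   25.]
wood [ 462. -277.   25.]
marble [449.  -1.  25.]
turntable [446. 244.  36.]
owlhead [ 648. -124.  150.]
busthead [ 462. -281.  150.]
torsotop [450.   2. 150.]
mug [636. 100.  85.]
bottle [ 655. -329.  100.]
[251.81921808 466.22539699   0.        ] [205.3643538  485.00568512 150.        ] [-37.70898491 310.28827619   0.        ] [667.33378484 690.01756827   0.        ] [[316.53684899 332.47868178]] [[426.58072969   0.         316.18966781]
 [  0.         426.58072969 233.73351081]
 [  0.           0.           1.        ]]
((190.28160095214844, 279.57830810546875), (46.729740142822266, 47.49222946166992), 69.26119995117188)
```

View pics/wrist0.png

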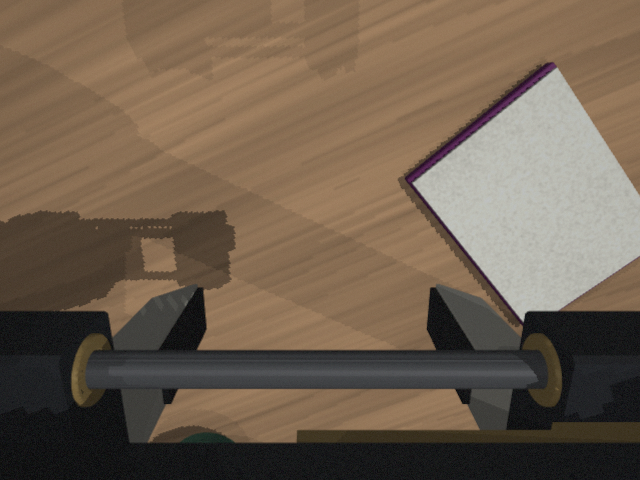

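```bash
python3 -m pendant '[[[-0.030,-0.029,-0.006],[0,0,0.12],0.09],[[-0.059,-0.057,-0.012],[0,0,0.24],0.09],[[-0.088,-0.085,-0.018],[0,0,0.36],0.09],[[-0.117,-0.113,-0.024],[0,0,0.48],0.09],[[-0.146,-0.141,-0.030],[0,0,0.60],0.09],[[-0.175,-0.169,-0.036],[0,0,0.72],0.09],[[-0.204,-0.197,-0.042],[0,0,0.84],0.09],[[-0.233,-0.225,-0.048],[0,0,0.96],0.09],[[-0.262,-0.253,-0.054],[0,0,1.08],0.09],[[-0.290,-0.281,-0.060],[0,0,1.20],0.09]]'
cat >> h.py <<'E'
def to(x,y,z,yaw=0):
    "shift (m) in tool axes and turn to reach world TCP (mm), tool down, yaw"
    o=get_obs(); T=R.from_euler('xyz',o['tcp_rot']); d=T.inv().apply(np.array([x,y,z])-o['tool_pos'])/1000
    r=(T.inv()*R.from_euler('xyz',[np.pi,0,yaw])).as_rotvec(); print('pos',o['tool_pos'].round(1),'rot',o['tcp_rot'].round(4),'t',round(o['time'],2),'w',round(o['grip_width'],1)); print('shift',d.round(4),'turn',r.round(4))
E
python3 -c "
from h import *
to(410,0,320,0)"
```

```text
time: 0.98
tool_pos: [363.2, 106.7, 305.9]
tcp_rot: [3.141, -0.0, 1.527]
contact_force: [1.4, 0.3, -0.2]
grip_width: 89.8
pos [363.2 106.7 305.9] rot [ 3.1412e+00 -2.0000e-04  1.5269e+00] t 0.98 w 89.8
shift [-0.1046  0.0514 -0.0141] turn [ 2.0000e-04 -4.0000e-04  1.5269e+00]
```

```bash
python3 -m pendant '[[[-0.01,0.005,-0.001],[0,0,0.12],0.09],[[-0.02,0.01,-0.002],[0,0,0.24],0.09],[[-0.03,0.015,-0.004],[0,0,0.36],0.09],[[-0.04,0.02,-0.005],[0,0,0.48],0.09],[[-0.05,0.025,-0.006],[0,0,0.60],0.09],[[-0.06,0.03,-0.008],[0,0,0.72],0.09],[[-0.07,0.035,-0.01],[0,0,0.84],0.09],[[-0.08,0.04,-0.012],[0,0,0.96],0.09],[[-0.09,0.045,-0.013],[0,0,1.08],0.09],[[-0.104,0.051,-0.014],[0,0,1.20],0.09]]' >/dev/null
python3 -m pendant '[[[0,0,0],[0,0,0.12],0.09],[[0,0,0],[0,0,0.24],0.09],[[0,0,0],[0,0,0.327],0.09],[[0,0,0],[0,0,0.327],0.09],[[0,0,0],[0,0,0.327],0.09]]'
python3 -c "
from h import *
to(410,0,320,0);shot('wrist','wm')"
```

```text
time: 2.23
tool_pos: [410.0, 2.8, 319.4]
tcp_rot: [-3.141, 0.0, 0.009]
contact_force: [-0.2, 0.4, 0.8]
grip_width: 89.7
pos [410.    2.8 319.4] rot [-3.1414e+00  4.0000e-04  8.6000e-03] t 2.23 w 89.7
shift [ 0.      0.0028 -0.0006] turn [-0.0002  0.0004  0.0086]
```

View pics/wm.png

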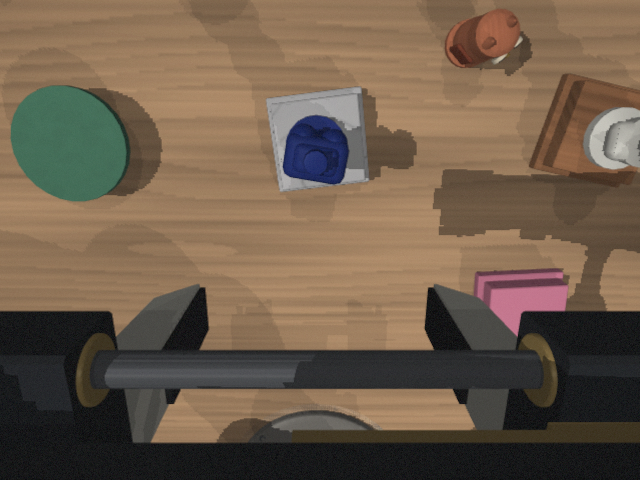

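Torso on marble centred about (318,140), green turntable at (70,143), both fully visible. Next, one shot covering wood and black.

```bash
python3 -m pendant '[[[0.02,0.034,-0.001],[0,0,0],0.09],[[0.04,0.068,-0.002],[0,0,0],0.09],[[0.06,0.103,-0.004],[0,0,0],0.09],[[0.08,0.138,-0.005],[0,0,0],0.09],[[0.1,0.172,-0.01],[0,0,0],0.09],[[0.12,0.206,-0.01],[0,0,0],0.09],[[0.12,0.206,-0.01],[0,0,0.008],0.09],[[0.12,0.206,-0.01],[0,0,0.008],0.09]]'
python3 - <<'E'
from h import *
shot('wrist','wb')
a=cv2.imread('pics/wb.png'); cv2.imwrite('pics/wb_v.png',np.vstack([a[:300],cv2.resize(cv2.imread('pics/wm.png')[75:205,245:395],(346,300),interpolation=2)[:, :].copy() if 0 else np.hstack([cv2.resize(cv2.imread('pics/wm.png')[75:205,245:395],(346,300),interpolation=2),np.zeros((300,294,3),np.uint8)])]))
E
```

```text
time: 2.95
tool_pos: [531.6, -204.0, 327.9]
tcp_rot: [-3.14, 0.002, -0.003]
contact_force: [-0.8, 0.9, -1.0]
grip_width: 90.1
```

View pics/wb_v.png

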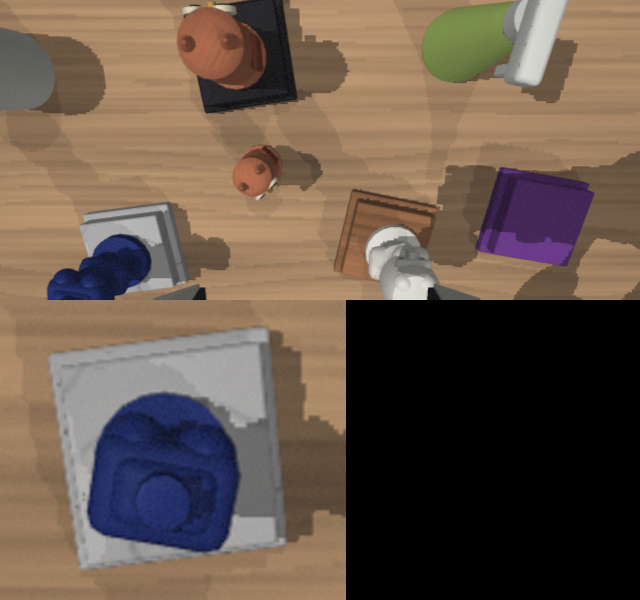

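```bash
python3 -m pendant '[[[0.02,-0.036,0],[0,0,0],0.09],[[0.04,-0.072,0],[0,0,0],0.09],[[0.04,-0.072,0],[0,0,0],0.09],[[0.04,-0.072,0],[0,0,0],0.09]]' >/dev/null
python3 -c "
from h import *
shot('wrist','wk')"
python3 -m pendant '[[[-0.038,0.028,0],[0,0,0],0.09],[[-0.076,0.056,0],[0,0,0],0.09],[[-0.114,0.084,0],[0,0,0],0.09],[[-0.152,0.114,0],[0,0,0],0.09],[[-0.19,0.144,0],[0,0,0],0.09],[[-0.19,0.144,0],[0,0,0],0.09],[[-0.19,0.144,0],[0,0,0],0.09]]'
python3 - <<'E'
from h import *
shot('wrist','ww')
# crops
k=cv2.imread('pics/wk.png'); w=cv2.imread('pics/ww.png')
f=lambda a:cv2.resize(a[20:170,245:395],(400,400),interpolation=cv2.INTER_CUBIC)
cv2.imwrite('pics/kw.png',np.hstack([f(k),f(w)]))
E
```

```text
time: 3.97
tool_pos: [376.5, -277.0, 330.2]
tcp_rot: [3.139, 0.001, -0.007]
contact_force: [0.9, -0.7, 0.0]
grip_width: 90.1
```

View pics/kw.png

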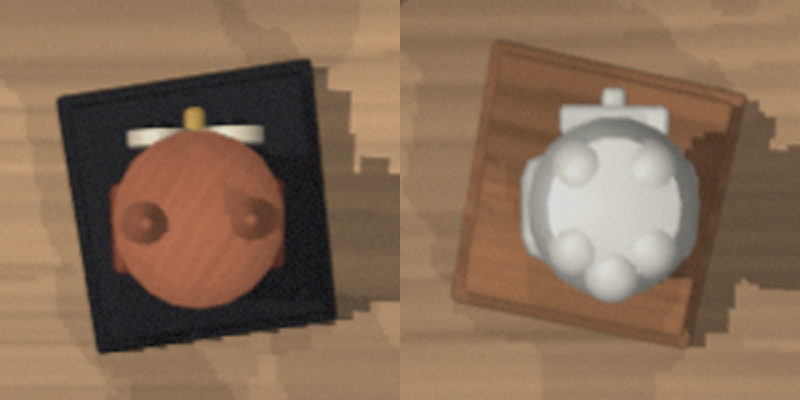

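Run:
```python
from h import *
def cam(f): return np.load('pics/'+f+'.npz')
k,w,m,b,t=[cam(x) for x in('wk','ww','wm','wb','top0')]
s=.375; f=lambda u,v:(245+u*s,20+v*s); g=lambda u,v:(245+u/2.307,75+(v-300)/2.307)
for n,c,P in(('black',k,[f(58,98),f(310,60),f(335,318),f(100,352)]),('wood',w,[f(95,40),f(347,97),f(287,347),f(53,297)]),('marble',m,[g(50,355),g(268,328),g(285,545),g(82,568)])):
    Q=np.array([ray(c,p,10) for p in P]); print(n,Q.mean(0).round(1),np.linalg.norm(Q-np.roll(Q,1,0),axis=1).round(1))
    Rm=cv2.Rodrigues(c['rvec'])[0]; print('  cam',(-Rm.T@c['tvec'].ravel()).round(1))
for z in(100,130): print('owl',ray(k,f(197,219),z).round(1),'bust',ray(w,f(213,205),z).round(1))
# turntable
for c,x in((m,(0,160)),(t,(150,240))):
    hsv=cv2.cvtColor(c['color'],cv2.COLOR_RGB2HSV); q=cv2.inRange(hsv,(60,80,30),(90,255,255)); q[:,:x[0]]=0;q[:,x[1]:]=0
    K=max(cv2.findContours(q,0,2)[0],key=cv2.contourArea); e=cv2.fitEllipse(K); print('tt',e[0],ray(c,e[0],34).round(1))
# tufts/eyes, shoulders
def yaw(c,a,b_,z):
    d=ray(c,a,z)-ray(c,b_,z); return np.arctan2(-d[0],d[1]),np.hypot(d[0],d[1])
print('owl',yaw(k,f(146,222),f(254,217),150),yaw(k,f(127,140),f(263,133),140))
print('bust',yaw(w,f(175,162),f(253,165),150),yaw(w,f(172,250),f(253,253),150),yaw(w,f(162,106),f(267,108),130))
print('torso',yaw(m,g(92,525),g(215,551),130),yaw(m,g(108,452),g(232,466),130), ray(m,g(162,500),155), [ray(m,g(*p),z) for p,z in(((165,465),40),((160,495),120))])
# top-view checks of square torso
to(0,0,0)
```

```text
black [ 652.9 -131.1   10. ] [95.  94.8 94.6 94.2]
  cam [ 653.6 -127.1  469.2]
wood [ 461.7 -280.5   10. ] [94.3 95.8 94.6 94.6]
  cam [ 458.8 -277.3  469.2]
marble [4.5e+02 1.0e-01 1.0e+01] [94.8 95.  95.1 94.3]
  cam [492.2   3.4 458.5]
owl [ 650.7 -129.2  100. ] bust [ 459.5 -285.3  100. ]
owl [ 651. -129.  130.] bust [ 459.4 -284.6  130. ]
tt (69.29496765136719, 142.78530883789062) [448.6 244.6  34. ]
tt (190.28160095214844, 279.57830810546875) [446.8 245.7  34. ]
owl (np.float64(0.0481498415014464), np.float64(28.983396609235683)) (np.float64(0.05204801096758065), np.float64(36.87330030183632))
bust (np.float64(-0.043640060524683874), np.float64(20.643721003554088)) (np.float64(-0.043232950785260724), np.float64(21.92198044401534)) (np.float64(-0.025027594590436547), np.float64(29.099233899413296))
torso (np.float64(-0.20161272838397035), np.float64(42.263421920914034)) (np.float64(-0.10220892032390722), np.float64(40.96122588054978)) [449.29783181   3.84001897 155.        ] [array([447.66695948,   2.85084598,  40.        ]), array([446.05123656,   4.58445021, 120.        ])]
pos [ 378.3 -275.8  330.2] rot [ 3.1404e+00 -3.0000e-04 -6.9000e-03] t 4.02 w 89.7
shift [-0.3803 -0.2735  0.3297] turn [ 0.0012 -0.0003 -0.0069]
```

```bash
python3 -m pendant '[[[0.034,-0.019,0],[0,0,-0.01],0.09],[[0.068,-0.037,0],[0,0,-0.02],0.09],[[0.102,-0.056,0],[0,0,-0.03],0.09],[[0.137,-0.074,0],[0,0,-0.04],0.09],[[0.171,-0.093,0],[0,0,-0.05],0.09],[[0.205,-0.111,0],[0,0,-0.05],0.09],[[0.239,-0.13,0],[0,0,-0.057],0.09],[[0.273,-0.147,0],[0,0,-0.057],0.09],[[0.273,-0.147,0],[0,0,-0.057],0.09],[[0.273,-0.147,0],[0,0,-0.057],0.09]]'
python3 -c "
from h import *
to(651,-129,124,0.05);shot('wrist','a1')
to(651,-129,124,0.05)"
```

```text
time: 4.85
tool_pos: [655.6, -125.7, 327.6]
tcp_rot: [-3.141, 0.002, 0.058]
contact_force: [-0.6, -0.0, -0.4]
grip_width: 90.2
pos [ 655.6 -125.7  327.6] rot [-3.1406e+00  2.3000e-03  5.8500e-02] t 4.85 w 90.2
shift [-0.0043  0.0032  0.2036] turn [-0.001   0.0023  0.0085]
pos [ 654.6 -126.8  328.6] rot [-3.1412e+00  1.5000e-03  5.6800e-02] t 4.9 w 90.1
shift [-0.0034  0.0021  0.2046] turn [-0.0004  0.0015  0.0068]
```

```bash
python3 -m pendant '[[[-0.003,0.002,0.025],[0,0,0],0.09],[[-0.003,0.002,0.05],[0,0,0.005],0.09],[[-0.003,0.002,0.075],[0,0,0.005],0.09],[[-0.003,0.002,0.1],[0,0,0.005],0.09],[[-0.003,0.002,0.125],[0,0,0.005],0.09],[[-0.003,0.002,0.15],[0,0,0.005],0.09],[[-0.003,0.002,0.17],[0,0,0.005],0.09],[[-0.003,0.002,0.185],[0,0,0.005],0.09],[[-0.003,0.002,0.195],[0,0,0.005],0.09],[[-0.003,0.002,0.203],[0,0,0.005],0.09]]'
python3 -m pendant '[[[0,0,0],[0,0,0],0.09],[[0,0,0],[0,0,0],0.09],[[0,0,0],[0,0,0],0.09]]'
python3 -c "
from h import *
to(651,-129,124,0.05);c=shot('wrist','a2');to(651,-129,124,0.05);cv2.imwrite('pics/a2.png',np.hstack([c['color'][:,:,::-1],])[:, 100:540])"
```

```text
time: 5.73
tool_pos: [650.7, -130.6, 126.6]
tcp_rot: [3.141, -0.0, 0.049]
contact_force: [0.5, 0.7, 0.2]
grip_width: 90.0
time: 5.98
tool_pos: [652.1, -130.3, 128.0]
tcp_rot: [3.141, -0.002, 0.05]
contact_force: [-0.5, -0.2, 0.8]
grip_width: 90.3
pos [ 652.1 -130.3  128. ] rot [ 3.1408e+00 -2.2000e-03  4.9600e-02] t 5.98 w 90.3
shift [-0.001  -0.0013  0.004 ] turn [ 0.0008 -0.0022 -0.0004]
pos [ 652.1 -130.2  128. ] rot [ 3.1408e+00 -2.2000e-03  4.9800e-02] t 6.03 w 89.7
shift [-0.0011 -0.0013  0.0039] turn [ 0.0008 -0.0022 -0.0002]
```

View pics/a2.png

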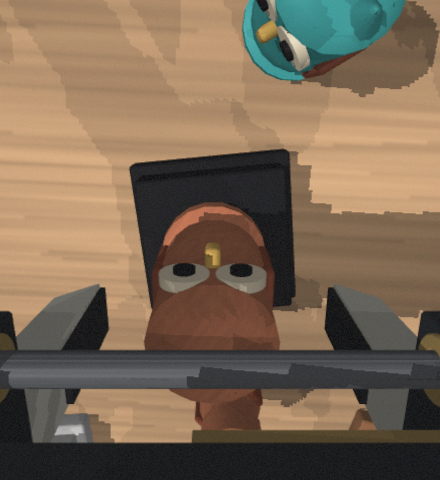

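The large owl (pale eyes at (185,270),(240,270) in the crop) sits centred between the jaws. Lower 4 mm, close and lift.

```bash
python3 -m pendant '[[[-0.001,-0.001,0.004],[0,0,0],0.09],[[-0.001,-0.001,0.004],[0,0,0],0.075],[[-0.001,-0.001,0.004],[0,0,0],0.06],[[-0.001,-0.001,0.004],[0,0,0],0.052],[[-0.001,-0.001,0.004],[0,0,0],0.045],[[-0.001,-0.001,0.004],[0,0,0],0.03],[[-0.001,-0.001,0.004],[0,0,0],0.03],[[-0.001,-0.001,0.004],[0,0,0],0.03],[[-0.001,-0.001,0.004],[0,0,0],0.03],[[-0.001,-0.001,0.004],[0,0,0],0.03]]'
python3 -m pendant '[[[0,0,-0.001],[0,0,0],0.03],[[0,0,-0.003],[0,0,0],0.03],[[0,0,-0.006],[0,0,0],0.03],[[0,0,-0.012],[0,0,0],0.03],[[0,0,-0.022],[0,0,0],0.03],[[0,0,-0.036],[0,0,0],0.03],[[0,0,-0.05],[0,0,0],0.03],[[0,0,-0.06],[0,0,0],0.03],[[0,0,-0.065],[0,0,0],0.03],[[0,0,-0.065],[0,0,0],0.03]]'
python3 -m pendant '[[[0,0,0],[0,0,0],0.03],[[0,0,0],[0,0,0],0.03]]'
```

```text
time: 6.87
tool_pos: [650.6, -128.9, 122.5]
tcp_rot: [-3.141, -0.0, 0.05]
contact_force: [-0.3, 0.8, 0.1]
grip_width: 47.1
time: 7.7
tool_pos: [651.2, -129.2, 189.5]
tcp_rot: [3.141, -0.003, 0.05]
contact_force: [-0.7, -0.3, -4.1]
grip_width: 47.5
time: 7.87
tool_pos: [650.1, -128.9, 186.6]
tcp_rot: [-3.141, 0.002, 0.05]
contact_force: [0.3, -0.3, -3.9]
grip_width: 47.7
```

```bash
python3 -m pendant '[[[0,0,-0.01],[0,0,0],0.03],[[0,0,-0.03],[0,0,0],0.03],[[-0.002,-0.004,-0.055],[0,0,0],0.03],[[-0.006,-0.013,-0.075],[0,0,0],0.03],[[-0.013,-0.027,-0.09],[0,0,0],0.03],[[-0.023,-0.048,-0.1],[0,0,0],0.03],[[-0.035,-0.073,-0.1],[0,0,0],0.03],[[-0.048,-0.1,-0.1],[0,0,0],0.03],[[-0.061,-0.127,-0.1],[0,0,0],0.03],[[-0.074,-0.154,-0.1],[0,0,0],0.03]]'
python3 -m pendant '[[[-0.013,-0.027,0],[0,0,0],0.03],[[-0.026,-0.054,0],[0,0,0],0.03],[[-0.039,-0.081,0],[0,0,0],0.03],[[-0.052,-0.108,0],[0,0,0],0.03],[[-0.065,-0.136,0],[0,0,0],0.03],[[-0.078,-0.163,0],[0,0,0],0.03],[[-0.09,-0.188,0],[0,0,0],0.03],[[-0.1,-0.209,0],[0,0,0],0.03],[[-0.107,-0.223,0],[0,0,0],0.03],[[-0.11,-0.229,0],[0,0,0],0.03]]'
python3 -m pendant '[[[0,0,0],[0,0,0],0.03],[[0,0,0],[0,0,0],0.03],[[0,0,0],[0,0,0],0.03]]'
python3 -c "
from h import *
to(447.5,245,124,0.05);c=shot('wrist','b1');to(447.5,245,124,.05)"
```

```text
time: 8.7
tool_pos: [568.0, 22.2, 287.8]
tcp_rot: [-3.141, 0.0, 0.049]
contact_force: [0.1, 0.1, -3.9]
grip_width: 47.3
time: 9.53
tool_pos: [446.4, 246.1, 288.0]
tcp_rot: [-3.141, 0.0, 0.052]
contact_force: [0.4, 0.1, -3.7]
grip_width: 47.6
time: 9.78
tool_pos: [448.2, 243.5, 287.6]
tcp_rot: [3.141, -0.0, 0.049]
contact_force: [0.2, -0.4, -4.4]
grip_width: 47.6
pos [448.2 243.5 287.6] rot [ 3.1412e+00 -3.0000e-04  4.8900e-02] t 9.78 w 47.6
shift [-0.0007 -0.0016  0.1636] turn [ 0.0004 -0.0003 -0.0011]
pos [448.3 243.4 287.5] rot [ 3.1413e+00 -2.0000e-04  4.8500e-02] t 9.83 w 47.0
shift [-0.0008 -0.0016  0.1635] turn [ 0.0003 -0.0002 -0.0015]
```

```bash
python3 -m pendant '[[[0,-0.001,0.01],[0,0,0],0.03],[[0,-0.001,0.03],[0,0,0],0.03],[[0,-0.001,0.055],[0,0,0],0.03],[[0,-0.001,0.08],[0,0,0],0.03],[[0,-0.001,0.105],[0,0,0],0.03],[[0,-0.001,0.125],[0,0,0],0.03],[[0,-0.001,0.14],[0,0,0],0.03],[[0,-0.001,0.15],[0,0,0],0.03],[[0,-0.001,0.157],[0,0,0],0.03],[[0,-0.001,0.16],[0,0,0],0.03]]'
for i in 1 2; do python3 -m pendant '[[[0,0,0.001],[0,0,0],0.03],[[0,0,0.002],[0,0,0],0.03],[[0,0,0.002],[0,0,0],0.03]]'; done
```

```text
time: 10.67
tool_pos: [447.6, 245.0, 126.5]
tcp_rot: [3.141, 0.001, 0.049]
contact_force: [0.1, -0.1, -4.1]
grip_width: 47.4
time: 10.92
tool_pos: [448.1, 245.5, 126.1]
tcp_rot: [-3.141, -0.001, 0.05]
contact_force: [-0.6, -0.5, -3.6]
grip_width: 47.2
time: 11.17
tool_pos: [447.7, 245.4, 123.7]
tcp_rot: [-3.141, -0.0, 0.05]
contact_force: [-0.5, 0.4, -3.4]
grip_width: 47.4
```

```bash
python3 -m pendant '[[[0,0,0.0005],[0,0,0],0.03],[[0,0,0.001],[0,0,0],0.03],[[0,0,0.001],[0,0,0],0.03],[[0,0,0.001],[0,0,0],0.03]]'
python3 -m pendant '[[[0,0,0.0005],[0,0,0],0.03],[[0,0,0.001],[0,0,0],0.03],[[0,0,0.001],[0,0,0],0.03],[[0,0,0.001],[0,0,0],0.03]]'
```

```text
time: 11.5
tool_pos: [447.7, 245.4, 122.5]
tcp_rot: [-3.142, -0.0, 0.05]
contact_force: [-0.1, 0.7, -3.2]
grip_width: 47.4
time: 11.83
tool_pos: [447.8, 245.4, 122.5]
tcp_rot: [-3.141, -0.001, 0.05]
contact_force: [-1.4, -0.9, 5.9]
grip_width: 47.4
```

Contact (+6 N). Open slowly and back off straight up.

```bash
python3 -m pendant '[[[0,0,-0.0005],[0,0,0],0.047],[[0,0,-0.0005],[0,0,0],0.05],[[0,0,-0.0005],[0,0,0],0.055],[[0,0,-0.0005],[0,0,0],0.065],[[0,0,-0.0005],[0,0,0],0.08],[[0,0,-0.0005],[0,0,0],0.09],[[0,0,-0.0005],[0,0,0],0.09],[[0,0,-0.0005],[0,0,0],0.09]]'
python3 -m pendant '[[[0,0,-0.01],[0,0,0],0.09],[[0,0,-0.03],[0,0,0],0.09],[[0,0,-0.06],[0,0,0],0.09],[[0,0,-0.09],[0,0,0],0.09],[[0,0,-0.12],[0,0,0],0.09],[[0,0,-0.15],[0,0,0],0.09],[[0,0,-0.18],[0,0,0],0.09],[[0,0,-0.20],[0,0,0],0.09],[[0,0,-0.20],[0,0,0],0.09],[[0,0,-0.20],[0,0,0],0.09]]'
python3 -c "
from h import *
to(459.5,-285,326,-0.03)
t=shot('top','t1')['color'];cv2.imwrite('pics/t1.png',cv2.resize(t[:,:,::-1][120:340,120:460],(680,440)))"
```

```text
time: 12.5
tool_pos: [447.7, 245.4, 122.0]
tcp_rot: [-3.142, -0.0, 0.05]
contact_force: [0.8, -0.7, 0.3]
grip_width: 83.7
time: 13.33
tool_pos: [447.8, 245.5, 323.6]
tcp_rot: [-3.141, -0.003, 0.05]
contact_force: [-0.7, 0.7, 0.1]
grip_width: 89.7
pos [447.8 245.5 323.6] rot [-3.1406e+00 -3.1000e-03  4.9900e-02] t 13.33 w 89.7
shift [-0.0148  0.5304 -0.003 ] turn [-0.0011 -0.0031  0.0799]
```

View pics/t1.png

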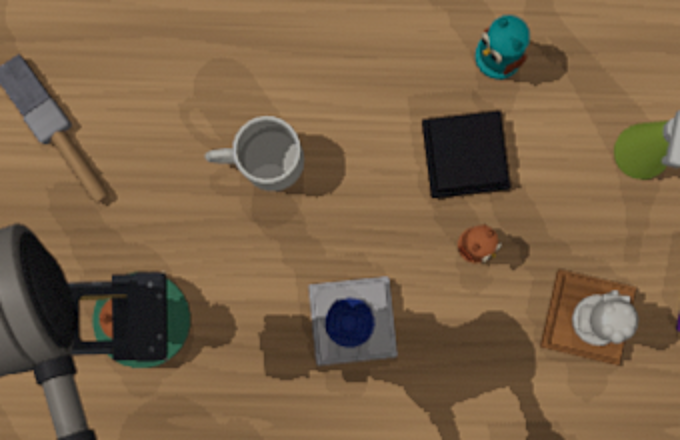

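The owl stands on the turntable (visible under the gripper at (105,318)) and the black plinth is free at (467,153). On to the bust.

```bash
python3 -m pendant '[[[-0.001,0.038,0],[0,0,0.02],0.09],[[-0.002,0.076,0],[0,0,0.04],0.09],[[-0.003,0.114,0],[0,0,0.06],0.09],[[-0.004,0.152,0],[0,0,0.08],0.09],[[-0.006,0.19,0],[0,0,0.08],0.09],[[-0.007,0.228,0],[0,0,0.08],0.09],[[-0.008,0.266,0],[0,0,0.08],0.09],[[-0.009,0.304,0],[0,0,0.08],0.09],[[-0.01,0.342,0],[0,0,0.08],0.09],[[-0.012,0.38,0],[0,0,0.08],0.09]]' >/dev/null
python3 -c "
from h import *
to(459.5,-285,326,-0.03)"
```

```text
pos [ 453.7 -136.4  320.7] rot [-3.1403e+00  2.4000e-03 -3.0400e-02] t 14.22 w 89.7
shift [ 0.0103  0.1484 -0.0055] turn [-0.0013  0.0024 -0.0004]
```

```bash
python3 -m pendant '[[[0.002,0.03,0],[0,0,0],0.09],[[0.004,0.06,0],[0,0,0],0.09],[[0.006,0.09,0],[0,0,0],0.09],[[0.008,0.12,0],[0,0,0],0.09],[[0.009,0.14,0],[0,0,0],0.09],[[0.01,0.148,0],[0,0,0],0.09],[[0.01,0.148,0],[0,0,0],0.09],[[0.01,0.148,0],[0,0,0],0.09],[[0.01,0.148,0],[0,0,0],0.09]]'
python3 -c "
from h import *
to(459.5,-285,124,-0.03);shot('wrist','c1');to(459.5,-285,124,-0.03)"
```

```text
time: 14.97
tool_pos: [460.1, -281.6, 321.7]
tcp_rot: [-3.141, 0.001, -0.029]
contact_force: [-0.1, -0.4, -0.0]
grip_width: 90.0
pos [ 460.1 -281.6  321.7] rot [-3.1405e+00  6.0000e-04 -2.9100e-02] t 14.97 w 90.0
shift [-0.0004  0.0036  0.1977] turn [-0.0011  0.0006  0.0009]
pos [ 460.2 -281.6  322. ] rot [-3.1409e+00  2.0000e-04 -2.8800e-02] t 15.02 w 89.8
shift [-0.0005  0.0036  0.198 ] turn [-0.0007  0.0002  0.0012]
```

```bash
python3 -m pendant '[[[0,0.003,0.025],[0,0,0],0.09],[[0,0.003,0.05],[0,0,0],0.09],[[0,0.003,0.075],[0,0,0],0.09],[[0,0.003,0.1],[0,0,0],0.09],[[0,0.003,0.125],[0,0,0],0.09],[[0,0.003,0.15],[0,0,0],0.09],[[0,0.003,0.17],[0,0,0],0.09],[[0,0.003,0.185],[0,0,0],0.09],[[0,0.003,0.194],[0,0,0],0.09],[[0,0.003,0.198],[0,0,0],0.09]]'
python3 -m pendant '[[[0,0,0],[0,0,0],0.09],[[0,0,0],[0,0,0],0.09],[[0,0,0],[0,0,0],0.09]]'
python3 -c "
from h import *
c=shot('wrist','c2');to(459.5,-285,124,-0.03)
cv2.imwrite('pics/c2.png',c['color'][100:,100:540,::-1])"
```

```text
time: 15.85
tool_pos: [459.8, -284.7, 123.1]
tcp_rot: [-3.14, 0.001, -0.029]
contact_force: [0.1, 0.2, 0.3]
grip_width: 90.1
time: 16.1
tool_pos: [460.6, -286.3, 125.2]
tcp_rot: [3.14, -0.002, -0.03]
contact_force: [-0.1, -1.0, 0.3]
grip_width: 90.4
pos [ 460.6 -286.3  125.1] rot [ 3.1403e+00 -1.8000e-03 -3.0000e-02] t 16.15 w 90.0
shift [-0.0011 -0.0013  0.0011] turn [ 0.0013 -0.0018 -0.    ]
```

View pics/c2.png

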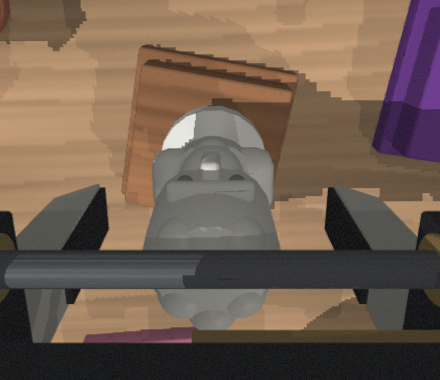

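Bust centred between the jaws, on the wood plinth. Grip and lift.

```bash
python3 -m pendant '[[[-0.001,0,0.001],[0,0,0],0.075],[[-0.001,0,0.001],[0,0,0],0.06],[[-0.001,0,0.001],[0,0,0],0.052],[[-0.001,0,0.001],[0,0,0],0.045],[[-0.001,0,0.001],[0,0,0],0.03],[[-0.001,0,0.001],[0,0,0],0.03],[[-0.001,0,0.001],[0,0,0],0.03],[[-0.001,0,0.001],[0,0,0],0.03],[[-0.001,0,0.001],[0,0,0],0.03],[[-0.001,0,0.001],[0,0,0],0.03]]'
python3 -m pendant '[[[0,0,-0.001],[0,0,0],0.03],[[0,0,-0.003],[0,0,0],0.03],[[0,0,-0.006],[0,0,0],0.03],[[0,0,-0.012],[0,0,0],0.03],[[0,0,-0.022],[0,0,0],0.03],[[0,0,-0.036],[0,0,0],0.03],[[0,0,-0.06],[0,0,0],0.03],[[0,0,-0.08],[0,0,0],0.03],[[0,0,-0.105],[0,0,0],0.03],[[0,0,-0.13],[0,0,0],0.03]]'
python3 -m pendant '[[[0.004,-0.003,-0.015],[0,0,0],0.03],[[0.012,-0.01,-0.03],[0,0,0],0.03],[[0.028,-0.024,-0.035],[0,0,0],0.03],[[0.05,-0.042,-0.035],[0,0,0],0.03],[[0.075,-0.063,-0.035],[0,0,0],0.03],[[0.1,-0.085,-0.035],[0,0,0],0.03],[[0.125,-0.106,-0.035],[0,0,0],0.03],[[0.15,-0.127,-0.035],[0,0,0],0.03],[[0.172,-0.146,-0.035],[0,0,0],0.03],[[0.188,-0.16,-0.035],[0,0,0],0.03]]'
python3 -m pendant '[[[0,0,0],[0,0,0],0.03],[[0,0,0],[0,0,0],0.03],[[0,0,0],[0,0,0],0.03]]'
python3 -c "
from h import *
to(653,-131,124,-0.03);c=shot('wrist','d1');to(653,-131,124,-.03);
print('black corners?');t=shot('top','t2')
m=cv2.inRange(cv2.cvtColor(np.load('pics/t1.npz')['color'],cv2.COLOR_RGB2GRAY),0,45);m[:,:320]=0;m[:,385:]=0;m[:160]=0;m[225:]=0
K=max(cv2.findContours(m,0,2)[0],key=cv2.contourArea);r=cv2.minAreaRect(K);print(r,ray(t,r[0],20))"
```

```text
time: 16.98
tool_pos: [459.0, -285.8, 123.0]
tcp_rot: [-3.141, 0.0, -0.03]
contact_force: [0.6, 1.2, 0.9]
grip_width: 46.9
time: 17.82
tool_pos: [458.7, -285.8, 254.9]
tcp_rot: [3.142, -0.0, -0.03]
contact_force: [0.1, 0.0, -3.3]
grip_width: 47.4
time: 18.65
tool_pos: [653.2, -129.5, 288.6]
tcp_rot: [-3.141, -0.001, -0.029]
contact_force: [-0.3, -0.4, -3.2]
grip_width: 47.5
time: 18.9
tool_pos: [651.3, -132.0, 288.4]
tcp_rot: [3.141, 0.0, -0.03]
contact_force: [-0.9, 0.2, -3.1]
grip_width: 47.4
pos [ 651.3 -132.   288.4] rot [ 3.1412e+00  3.0000e-04 -3.0200e-02] t 18.9 w 47.4
shift [ 0.0017 -0.0011  0.1644] turn [ 0.0003  0.0003 -0.0002]
pos [ 651.1 -132.4  288.5] rot [ 3.1413e+00  1.0000e-04 -3.1000e-02] t 18.95 w 47.2
shift [ 0.0019 -0.0015  0.1645] turn [ 0.0003  0.0001 -0.001 ]
black corners?
((352.90228271484375, 197.19366455078125), (40.431339263916016, 40.55167007446289), 83.0887680053711) [ 651.23047192 -129.01135413   20.        ]
```

```bash
python3 -m pendant '[[[0.001,-0.001,0.01],[0,0,0],0.03],[[0.001,-0.001,0.03],[0,0,0],0.03],[[0.001,-0.001,0.055],[0,0,0],0.03],[[0.001,-0.001,0.08],[0,0,0],0.03],[[0.001,-0.001,0.105],[0,0,0],0.03],[[0.001,-0.001,0.125],[0,0,0],0.03],[[0.001,-0.001,0.14],[0,0,0],0.03],[[0.001,-0.001,0.152],[0,0,0],0.03],[[0.001,-0.001,0.158],[0,0,0],0.03],[[0.001,-0.001,0.161],[0,0,0],0.03]]'
python3 -m pendant '[[[0,0,0.001],[0,0,0],0.03],[[0,0,0.002],[0,0,0],0.03],[[0,0,0.003],[0,0,0],0.03],[[0,0,0.003],[0,0,0],0.03],[[0,0,0.003],[0,0,0],0.03]]'
```

```text
time: 19.83
tool_pos: [652.3, -131.0, 126.1]
tcp_rot: [-3.141, 0.001, -0.031]
contact_force: [0.1, 0.6, -2.5]
grip_width: 47.7
time: 20.25
tool_pos: [653.0, -130.8, 124.6]
tcp_rot: [3.141, -0.001, -0.03]
contact_force: [-1.1, 0.2, -3.1]
grip_width: 47.7
```

```bash
python3 -m pendant '[[[0,0,0.0005],[0,0,0],0.03],[[0,0,0.001],[0,0,0],0.03],[[0,0,0.001],[0,0,0],0.03],[[0,0,0.001],[0,0,0],0.03]]'
```

```text
time: 20.58
tool_pos: [652.8, -130.7, 123.1]
tcp_rot: [-3.142, -0.0, -0.03]
contact_force: [0.2, 0.6, -2.3]
grip_width: 47.2
```

```bash
python3 -m pendant '[[[0,0,0.0005],[0,0,0],0.03],[[0,0,0.001],[0,0,0],0.03],[[0,0,0.001],[0,0,0],0.03],[[0,0,0.001],[0,0,0],0.03]]'
```

```text
time: 20.92
tool_pos: [653.1, -130.7, 123.0]
tcp_rot: [3.141, -0.001, -0.03]
contact_force: [-1.8, 1.8, 5.5]
grip_width: 47.6
```

```bash
python3 -m pendant '[[[0,0,-0.0005],[0,0,0],0.047],[[0,0,-0.0005],[0,0,0],0.05],[[0,0,-0.0005],[0,0,0],0.055],[[0,0,-0.0005],[0,0,0],0.065],[[0,0,-0.0005],[0,0,0],0.08],[[0,0,-0.0005],[0,0,0],0.09],[[0,0,-0.0005],[0,0,0],0.09],[[0,0,-0.0005],[0,0,0],0.09]]'
python3 -m pendant '[[[0,0,-0.01],[0,0,0],0.09],[[0,0,-0.03],[0,0,0],0.09],[[0,0,-0.06],[0,0,0],0.09],[[0,0,-0.09],[0,0,0],0.09],[[0,0,-0.12],[0,0,0],0.09],[[0,0,-0.15],[0,0,0],0.09],[[0,0,-0.18],[0,0,0],0.09],[[0,0,-0.20],[0,0,0],0.09],[[0,0,-0.20],[0,0,0],0.09],[[0,0,-0.20],[0,0,0],0.09]]' >/dev/null
python3 -m pendant '[[[-0.036,-0.015,0],[0,0,0],0.09],[[-0.072,-0.031,0],[0,0,0],0.09],[[-0.108,-0.046,0],[0,0,0],0.09],[[-0.144,-0.062,0],[0,0,0],0.09],[[-0.18,-0.077,0],[0,0,0],0.09],[[-0.216,-0.093,0],[0,0,0],0.09],[[-0.252,-0.108,0],[0,0,0],0.09],[[-0.288,-0.124,0],[0,0,0],0.09],[[-0.288,-0.124,0],[0,0,0],0.09],[[-0.288,-0.124,0],[0,0,0],0.09]]'
python3 -c "
from h import *
c=shot('wrist','e1');to(448.5,3,124,-0.17)
a=cv2.resize(c['color'][20:170,245:395,::-1],(400,400),interpolation=2)
t=shot('top','t3')['color'][:,:,::-1];b=cv2.resize(t[155:235,315:395],(400,400),interpolation=2)
cv2.imwrite('pics/e1.png',np.hstack([a,b]))"
```

```text
time: 21.58
tool_pos: [652.8, -130.8, 122.4]
tcp_rot: [-3.142, -0.0, -0.03]
contact_force: [0.4, 0.1, 0.3]
grip_width: 84.1
time: 23.25
tool_pos: [366.9, 2.6, 322.2]
tcp_rot: [-3.142, 0.0, -0.029]
contact_force: [0.3, 0.4, -0.1]
grip_width: 89.8
pos [368.3   2.1 322.3] rot [ 3.1415e+00 -2.0000e-04 -2.9600e-02] t 23.3 w 90.0
shift [ 0.0801 -0.0033  0.1983] turn [ 1.000e-04 -2.000e-04  1.404e-01]
```

View pics/e1.png

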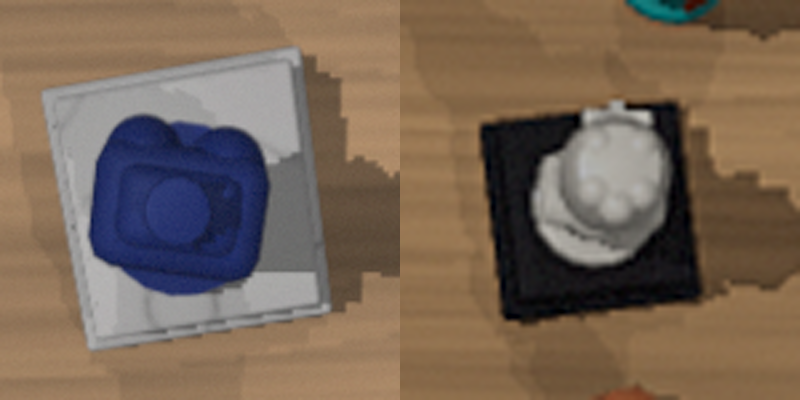

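Torso seen from above with neck at (179,211), turned about 0.13 rad clockwise in the picture; bust upright and central on black.

Run:
```python
from h import *
c=np.load('pics/e1.npz'); f=lambda u,v:(245+u*.375,20+v*.375)
print(ray(c,f(181,208),100),np.mean([ray(c,f(*p),10) for p in((42,92),(300,47),(328,312),(92,350))],axis=0))
p=ray(c,f(181,208),100); to(p[0],p[1],124,-.16)
t=np.load('pics/t3.npz'); g=lambda u,v:(315+(u-400)/5,155+v/5)
print('bust foot',ray(t,g(598,203),38),'black',np.mean([ray(t,g(*p),10) for p in((481,125),(678,103),(700,297),(505,320))],axis=0))
```

```text
[449.35731029   2.94727243 100.        ] [4.50514240e+02 9.80780821e-03 1.00000000e+01]
pos [369.    1.7 322.2] rot [ 3.1416e+00  1.0000e-04 -3.0200e-02] t 23.35 w 90.1
shift [ 0.0803 -0.0036  0.1982] turn [0.000e+00 1.000e-04 1.298e-01]
bust foot [ 652.43106635 -131.3322464    38.        ] black [ 652.70812939 -130.66936885   10.        ]
```

```bash
python3 -m pendant '[[[0.02,-0.001,0],[0,0,0.03],0.09],[[0.04,-0.002,0],[0,0,0.06],0.09],[[0.06,-0.003,0],[0,0,0.1],0.09],[[0.08,-0.003,0],[0,0,0.13],0.09],[[0.08,-0.003,0],[0,0,0.13],0.09],[[0.08,-0.003,0.025],[0,0,0.13],0.09],[[0.08,-0.003,0.05],[0,0,0.13],0.09],[[0.08,-0.003,0.075],[0,0,0.13],0.09],[[0.08,-0.003,0.1],[0,0,0.13],0.09],[[0.08,-0.003,0.12],[0,0,0.13],0.09]]'
python3 -m pendant '[[[0,0,0.02],[0,0,0],0.09],[[0,0,0.04],[0,0,0],0.09],[[0,0,0.055],[0,0,0],0.09],[[0,0,0.067],[0,0,0],0.09],[[0,0,0.075],[0,0,0],0.09],[[0,0,0.079],[0,0,0],0.09],[[0,0,0.079],[0,0,0],0.09],[[0,0,0.079],[0,0,0],0.09],[[0,0,0.079],[0,0,0],0.09]]'
python3 -c "
from h import *
c=shot('wrist','e2');to(449.4,2.9,124,-0.16)
cv2.imwrite('pics/e2.png',c['color'][100:,100:540,::-1])"
```

```text
time: 24.18
tool_pos: [448.2, 2.1, 200.0]
tcp_rot: [3.142, 0.003, -0.16]
contact_force: [-0.7, 0.1, 0.0]
grip_width: 89.8
time: 24.93
tool_pos: [449.2, 2.3, 124.1]
tcp_rot: [-3.142, -0.001, -0.16]
contact_force: [0.1, 0.2, 0.1]
grip_width: 90.1
pos [449.2   2.4 124.2] rot [-3.1415e+00 -1.4000e-03 -1.6010e-01] t 24.98 w 89.8
shift [ 0.0001 -0.0005  0.0002] turn [-0.0001 -0.0014 -0.0001]
```

View pics/e2.png

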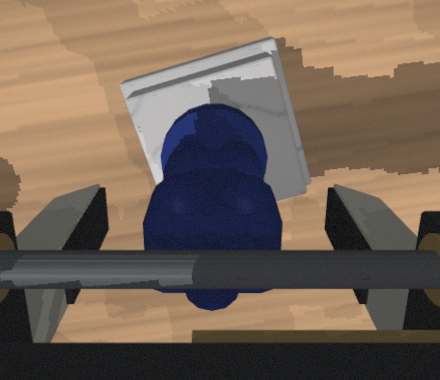

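```bash
python3 -m pendant '[[[0,0,0],[0,0,0],0.075],[[0,0,0],[0,0,0],0.06],[[0,0,0],[0,0,0],0.052],[[0,0,0],[0,0,0],0.045],[[0,0,0],[0,0,0],0.03],[[0,0,0],[0,0,0],0.03],[[0,0,0],[0,0,0],0.03],[[0,0,0],[0,0,0],0.03],[[0,0,0],[0,0,0],0.03],[[0,0,0],[0,0,0],0.03]]'
python3 -m pendant '[[[0,0,-0.001],[0,0,0],0.03],[[0,0,-0.003],[0,0,0],0.03],[[0,0,-0.006],[0,0,0],0.03],[[0,0,-0.012],[0,0,0],0.03],[[0,0,-0.022],[0,0,0],0.03],[[0,0,-0.036],[0,0,0],0.03],[[0,0,-0.06],[0,0,0],0.03],[[0,0,-0.08],[0,0,0],0.03],[[0,0,-0.105],[0,0,0],0.03],[[0,0,-0.13],[0,0,0],0.03]]'
python3 -m pendant '[[[0.001,0.004,-0.015],[0,0,0],0.03],[[0.003,0.014,-0.03],[0,0,0],0.03],[[0.006,0.03,-0.035],[0,0,0],0.03],[[0.011,0.054,-0.035],[0,0,0],0.03],[[0.017,0.082,-0.035],[0,0,0],0.03],[[0.023,0.11,-0.035],[0,0,0],0.03],[[0.028,0.138,-0.035],[0,0,0],0.03],[[0.034,0.166,-0.035],[0,0,0],0.03],[[0.04,0.194,-0.035],[0,0,0],0.03],[[0.046,0.222,-0.035],[0,0,0],0.03]]'
python3 -m pendant '[[[0.005,0.024,0],[0,0,0],0.03],[[0.009,0.042,0],[0,0,0],0.03],[[0.011,0.052,0],[0,0,0],0.03],[[0.0115,0.0555,0],[0,0,0],0.03],[[0.0115,0.0555,0],[0,0,0],0.03],[[0.0115,0.0555,0],[0,0,0],0.03],[[0.0115,0.0555,0],[0,0,0],0.03]]'
python3 -c "
from h import *
to(462,-281,124,-0.16)
t=shot('top','t4');to(462,-281,124,-.16)"
```

```text
time: 25.82
tool_pos: [448.7, 2.6, 123.5]
tcp_rot: [-3.141, -0.0, -0.16]
contact_force: [-0.4, 1.0, -1.4]
grip_width: 47.9
time: 26.65
tool_pos: [448.2, 2.5, 254.9]
tcp_rot: [3.142, 0.001, -0.16]
contact_force: [0.4, -0.0, -3.3]
grip_width: 47.6
time: 27.48
tool_pos: [458.3, -225.3, 288.9]
tcp_rot: [-3.141, 0.0, -0.16]
contact_force: [0.3, -0.1, -2.2]
grip_width: 48.1
time: 28.07
tool_pos: [461.3, -279.5, 288.7]
tcp_rot: [-3.141, 0.0, -0.159]
contact_force: [0.1, -0.4, -1.9]
grip_width: 48.2
pos [ 461.3 -279.5  288.7] rot [-3.141e+00  1.000e-04 -1.591e-01] t 28.07 w 48.2
shift [0.001  0.0015 0.1647] turn [-0.0006  0.0001  0.0009]
pos [ 461.3 -279.5  288.7] rot [-3.1412 -0.     -0.1589] t 28.12 w 47.5
shift [0.0009 0.0015 0.1647] turn [-0.0004 -0.      0.0011]
```

```bash
python3 -m pendant '[[[0.001,0.001,0.01],[0,0,0],0.03],[[0.001,0.001,0.03],[0,0,0],0.03],[[0.001,0.001,0.055],[0,0,0],0.03],[[0.001,0.001,0.08],[0,0,0],0.03],[[0.001,0.001,0.105],[0,0,0],0.03],[[0.001,0.001,0.125],[0,0,0],0.03],[[0.001,0.001,0.14],[0,0,0],0.03],[[0.001,0.001,0.152],[0,0,0],0.03],[[0.001,0.001,0.158],[0,0,0],0.03],[[0.001,0.001,0.161],[0,0,0],0.03]]'
python3 -m pendant '[[[0,0,0.001],[0,0,0],0.03],[[0,0,0.002],[0,0,0],0.03],[[0,0,0.002],[0,0,0],0.03],[[0,0,0.002],[0,0,0],0.03]]'
python3 -m pendant '[[[0,0,0.0005],[0,0,0],0.03],[[0,0,0.001],[0,0,0],0.03],[[0,0,0.001],[0,0,0],0.03],[[0,0,0.001],[0,0,0],0.03]]'
```

```text
time: 28.95
tool_pos: [461.6, -281.0, 126.2]
tcp_rot: [-3.14, 0.002, -0.16]
contact_force: [0.2, 0.2, -3.4]
grip_width: 48.3
time: 29.28
tool_pos: [462.3, -282.0, 126.2]
tcp_rot: [3.141, -0.001, -0.16]
contact_force: [-0.2, 0.2, -2.9]
grip_width: 48.3
time: 29.62
tool_pos: [462.0, -281.8, 124.6]
tcp_rot: [-3.142, -0.0, -0.16]
contact_force: [-0.3, -0.2, -3.3]
grip_width: 47.8
```

```bash
python3 -m pendant '[[[0,0,0.0005],[0,0,0],0.03],[[0,0,0.001],[0,0,0],0.03],[[0,0,0.001],[0,0,0],0.03],[[0,0,0.001],[0,0,0],0.03]]'
```

```text
time: 29.95
tool_pos: [462.1, -281.8, 123.6]
tcp_rot: [3.142, -0.0, -0.16]
contact_force: [-0.0, 0.8, -1.8]
grip_width: 48.2
```

```bash
python3 -m pendant '[[[0,0,0.0005],[0,0,0],0.03],[[0,0,0.0007],[0,0,0],0.03],[[0,0,0.0007],[0,0,0],0.03],[[0,0,0.0007],[0,0,0],0.03]]'
```

```text
time: 30.28
tool_pos: [462.3, -281.8, 123.5]
tcp_rot: [3.141, -0.001, -0.16]
contact_force: [-1.3, 2.2, 5.5]
grip_width: 47.9
```

```bash
python3 -m pendant '[[[0,0,-0.0005],[0,0,0],0.048],[[0,0,-0.0005],[0,0,0],0.051],[[0,0,-0.0005],[0,0,0],0.055],[[0,0,-0.0005],[0,0,0],0.065],[[0,0,-0.0005],[0,0,0],0.08],[[0,0,-0.0005],[0,0,0],0.09],[[0,0,-0.0005],[0,0,0],0.09],[[0,0,-0.0005],[0,0,0],0.09]]'
python3 -m pendant '[[[0,0,-0.01],[0,0,0],0.09],[[0,0,-0.03],[0,0,0],0.09],[[0,0,-0.06],[0,0,0],0.09],[[0,0,-0.09],[0,0,0],0.09],[[0,0,-0.12],[0,0,0],0.09],[[0,0,-0.15],[0,0,0],0.09],[[0,0,-0.18],[0,0,0],0.09],[[0,0,-0.20],[0,0,0],0.09],[[0,0,-0.20],[0,0,0],0.09],[[0,0,-0.20],[0,0,0],0.09]]' >/dev/null
python3 -m pendant '[[[-0.007,-0.037,0],[0,0,-0.02],0.09],[[-0.014,-0.074,0],[0,0,-0.04],0.09],[[-0.021,-0.111,0],[0,0,-0.06],0.09],[[-0.028,-0.148,0],[0,0,-0.08],0.09],[[-0.035,-0.185,0],[0,0,-0.1],0.09],[[-0.042,-0.222,0],[0,0,-0.12],0.09],[[-0.049,-0.259,0],[0,0,-0.14],0.09],[[-0.056,-0.296,0],[0,0,-0.16],0.09],[[-0.063,-0.333,0],[0,0,-0.18],0.09],[[-0.07,-0.37,0],[0,0,-0.21],0.09]]'
python3 -c "
from h import *
c=shot('wrist','f0');t=shot('top','t5')['color'];to(447.7,245.4,323,.05)
cv2.imwrite('pics/t5.png',np.hstack([c['color'][:300,:,::-1][:, :400],cv2.resize(t[235:325,370:460,::-1],(300,300),interpolation=2)]))"
```

```text
time: 30.95
tool_pos: [462.0, -281.8, 123.3]
tcp_rot: [-3.142, -0.0, -0.16]
contact_force: [-1.0, -0.0, -1.8]
grip_width: 83.7
time: 32.62
tool_pos: [450.8, 96.4, 322.2]
tcp_rot: [-3.142, 0.002, 0.051]
contact_force: [1.0, 1.1, 0.0]
grip_width: 89.8
pos [450.6  99.1 322.2] rot [-3.1397e+00  2.4000e-03  5.6900e-02] t 32.72 w 89.9
shift [ 0.0055 -0.1462 -0.0005] turn [-0.0019  0.0024  0.0069]
```

View pics/t5.png

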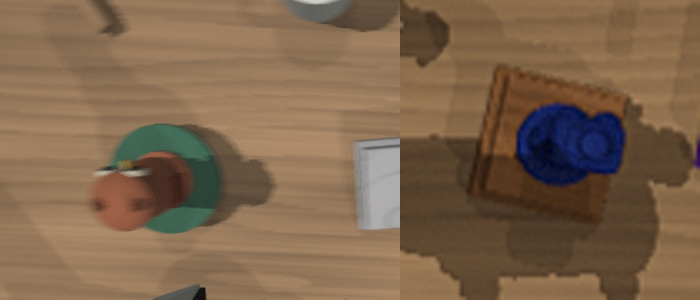

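Owl stands at the middle of the turntable (165,180), torso stands centred on wood (555,145 in the right crop). Pick up the owl.

```bash
python3 -m pendant '[[[0.001,-0.036,0],[0,0,0],0.09],[[0.002,-0.072,0],[0,0,0],0.09],[[0.003,-0.108,0],[0,0,0],0.09],[[0.004,-0.135,0],[0,0,0],0.09],[[0.005,-0.146,0],[0,0,0],0.09],[[0.005,-0.146,0],[0,0,0],0.09],[[0.005,-0.146,0],[0,0,0],0.09],[[0.005,-0.146,0],[0,0,0],0.09]]' >/dev/null
python3 -c "
from h import *
to(447.7,245.4,124,.05)"
```

```text
pos [449.8 239.2 322.9] rot [3.1407e+00 9.0000e-04 4.8500e-02] t 33.38 w 90.0
shift [-0.0016 -0.0065  0.1989] turn [ 0.0009  0.0009 -0.0015]
```

```bash
python3 -m pendant '[[[-0.002,-0.006,0.0],[0,0,0],0.09],[[-0.002,-0.006,0.025],[0,0,0],0.09],[[-0.002,-0.006,0.05],[0,0,0],0.09],[[-0.002,-0.006,0.08],[0,0,0],0.09],[[-0.002,-0.006,0.11],[0,0,0],0.09],[[-0.002,-0.006,0.14],[0,0,0],0.09],[[-0.002,-0.006,0.165],[0,0,0],0.09],[[-0.002,-0.006,0.183],[0,0,0],0.09],[[-0.002,-0.006,0.194],[0,0,0],0.09],[[-0.002,-0.006,0.199],[0,0,0],0.09]]' >/dev/null
python3 -m pendant '[[[0,0,0],[0,0,0],0.09],[[0,0,0],[0,0,0],0.09],[[0,0,0],[0,0,0],0.09]]'
python3 -c "
from h import *
c=shot('wrist','f1');to(447.7,245.4,124,.05)"
```

```text
time: 34.47
tool_pos: [448.1, 246.6, 125.4]
tcp_rot: [-3.141, -0.002, 0.049]
contact_force: [0.2, -0.4, 0.3]
grip_width: 89.8
pos [448.1 246.7 125.4] rot [-3.1408e+00 -2.1000e-03  4.9500e-02] t 34.52 w 89.8
shift [-0.0004  0.0013  0.0014] turn [-0.0008 -0.0021 -0.0005]
```

```bash
python3 -m pendant '[[[0,0.001,0.001],[0,0,0],0.075],[[0,0.001,0.001],[0,0,0],0.06],[[0,0.001,0.001],[0,0,0],0.052],[[0,0.001,0.001],[0,0,0],0.045],[[0,0.001,0.001],[0,0,0],0.03],[[0,0.001,0.001],[0,0,0],0.03],[[0,0.001,0.001],[0,0,0],0.03],[[0,0.001,0.001],[0,0,0],0.03],[[0,0.001,0.001],[0,0,0],0.03],[[0,0.001,0.001],[0,0,0],0.03]]'
python3 -m pendant '[[[0,0,-0.001],[0,0,0],0.03],[[0,0,-0.003],[0,0,0],0.03],[[0,0,-0.006],[0,0,0],0.03],[[0,0,-0.012],[0,0,0],0.03],[[0,0,-0.022],[0,0,0],0.03],[[0,0,-0.036],[0,0,0],0.03],[[0,0,-0.06],[0,0,0],0.03],[[0,0,-0.08],[0,0,0],0.03],[[0,0,-0.105],[0,0,0],0.03],[[0,0,-0.13],[0,0,0],0.03]]'
python3 -m pendant '[[[0,0.004,-0.015],[0,0,0],0.03],[[0,0.014,-0.03],[0,0,0],0.03],[[-0.001,0.03,-0.035],[0,0,0],0.03],[[-0.002,0.054,-0.035],[0,0,0],0.03],[[-0.003,0.082,-0.035],[0,0,0],0.03],[[-0.004,0.11,-0.035],[0,0,0],0.03],[[-0.005,0.138,-0.035],[0,0,0],0.03],[[-0.007,0.166,-0.035],[0,0,0],0.03],[[-0.008,0.194,-0.035],[0,0,0],0.03],[[-0.009,0.218,-0.035],[0,0,0],0.03]]'
python3 -m pendant '[[[-0.001,0.018,0],[0,0,0],0.03],[[-0.001,0.025,0],[0,0,0],0.03],[[-0.001,0.027,0],[0,0,0],0.03],[[-0.001,0.027,0],[0,0,0],0.03],[[-0.001,0.027,0],[0,0,0],0.03],[[-0.001,0.027,0],[0,0,0],0.03]]'
python3 -c "
from h import *
to(450.3,0,124,.05)"
```

```text
time: 35.35
tool_pos: [447.4, 245.5, 123.3]
tcp_rot: [3.141, 0.0, 0.05]
contact_force: [0.9, -1.3, 0.1]
grip_width: 47.5
time: 36.18
tool_pos: [447.1, 245.5, 255.2]
tcp_rot: [-3.141, -0.0, 0.05]
contact_force: [0.3, 0.2, -4.5]
grip_width: 47.3
time: 37.02
tool_pos: [448.9, 25.8, 289.3]
tcp_rot: [3.141, -0.001, 0.049]
contact_force: [0.8, -0.2, -3.1]
grip_width: 47.5
time: 37.52
tool_pos: [449.6, 1.4, 288.5]
tcp_rot: [-3.141, -0.0, 0.051]
contact_force: [0.6, -0.8, -3.1]
grip_width: 47.4
pos [449.6   1.4 288.5] rot [-3.1412e+00 -1.0000e-04  5.1100e-02] t 37.52 w 47.4
shift [0.0006 0.0014 0.1645] turn [-0.0004 -0.0001  0.0011]
```

```bash
python3 -m pendant '[[[0.001,0.001,0.01],[0,0,0],0.03],[[0.001,0.001,0.03],[0,0,0],0.03],[[0.001,0.001,0.055],[0,0,0],0.03],[[0.001,0.001,0.08],[0,0,0],0.03],[[0.001,0.001,0.105],[0,0,0],0.03],[[0.001,0.001,0.125],[0,0,0],0.03],[[0.001,0.001,0.14],[0,0,0],0.03],[[0.001,0.001,0.152],[0,0,0],0.03],[[0.001,0.001,0.158],[0,0,0],0.03],[[0.001,0.001,0.161],[0,0,0],0.03]]'
python3 -m pendant '[[[0,0,0.001],[0,0,0],0.03],[[0,0,0.002],[0,0,0],0.03],[[0,0,0.002],[0,0,0],0.03],[[0,0,0.002],[0,0,0],0.03]]'
python3 -m pendant '[[[0,0,0.0005],[0,0,0],0.03],[[0,0,0.001],[0,0,0],0.03],[[0,0,0.001],[0,0,0],0.03],[[0,0,0.001],[0,0,0],0.03]]'
```

```text
time: 38.35
tool_pos: [450.4, 0.2, 126.6]
tcp_rot: [-3.141, 0.001, 0.051]
contact_force: [0.5, -0.5, -3.7]
grip_width: 47.4
time: 38.68
tool_pos: [451.1, -0.5, 125.9]
tcp_rot: [3.141, -0.001, 0.05]
contact_force: [-0.3, -0.3, -4.5]
grip_width: 47.4
time: 39.02
tool_pos: [450.7, -0.6, 124.4]
tcp_rot: [-3.142, -0.0, 0.05]
contact_force: [-0.2, -0.0, -4.0]
grip_width: 47.8
```

```bash
python3 -m pendant '[[[0,0,0.0004],[0,0,0],0.03],[[0,0,0.0008],[0,0,0],0.03],[[0,0,0.0008],[0,0,0],0.03],[[0,0,0.0008],[0,0,0],0.03]]'
```

```text
time: 39.35
tool_pos: [450.7, -0.5, 123.5]
tcp_rot: [-3.141, 0.0, 0.05]
contact_force: [0.3, 0.4, -4.3]
grip_width: 47.3
```

```bash
python3 -m pendant '[[[0,0,0.0004],[0,0,0],0.03],[[0,0,0.0008],[0,0,0],0.03],[[0,0,0.0008],[0,0,0],0.03],[[0,0,0.0008],[0,0,0],0.03]]'
```

```text
time: 39.68
tool_pos: [450.8, -0.5, 123.3]
tcp_rot: [3.142, -0.001, 0.05]
contact_force: [-3.3, 0.2, 5.3]
grip_width: 47.0
```

```bash
python3 -m pendant '[[[0,0,-0.0005],[0,0,0],0.047],[[0,0,-0.0005],[0,0,0],0.05],[[0,0,-0.0005],[0,0,0],0.055],[[0,0,-0.0005],[0,0,0],0.065],[[0,0,-0.0005],[0,0,0],0.08],[[0,0,-0.0005],[0,0,0],0.09],[[0,0,-0.0005],[0,0,0],0.09],[[0,0,-0.0005],[0,0,0],0.09]]'
python3 -m pendant '[[[0,0,-0.01],[0,0,0],0.09],[[0,0,-0.03],[0,0,0],0.09],[[0,0,-0.06],[0,0,0],0.09],[[0,0,-0.09],[0,0,0],0.09],[[0,0,-0.12],[0,0,0],0.09],[[0,0,-0.15],[0,0,0],0.09],[[0,0,-0.18],[0,0,0],0.09],[[0,0,-0.20],[0,0,0],0.09],[[0,0,-0.20],[0,0,0],0.09],[[0,0,-0.20],[0,0,0],0.09]]' >/dev/null
python3 -m pendant '[[[0,-0.03,0],[0,0,0],0.09],[[0,-0.06,0],[0,0,0],0.09],[[0,-0.09,0],[0,0,0],0.09],[[0,-0.12,0],[0,0,0],0.09],[[0,-0.15,0],[0,0,0],0.09],[[0,-0.18,0],[0,0,0],0.09],[[0,-0.21,0],[0,0,0],0.09],[[0,-0.24,0],[0,0,0],0.09],[[0,-0.25,0],[0,0,0],0.09],[[0,-0.25,0],[0,0,0],0.09]]'
python3 -c "
from h import *
t=shot('top','t6')['color'][:,:,::-1];s=shot('scene','s6')['color'][:,:,::-1]
f=lambda u,v:cv2.resize(t[v-33:v+33,u-33:u+33],(264,264),interpolation=2)
cv2.imwrite('pics/fin.png',np.vstack([np.hstack([f(355,195),f(414,278),f(297,281)]),cv2.resize(s[140:400,140:436],(792,336)) if 0 else cv2.copyMakeBorder(s[150:400,130:480],0,0,0,792-350,0)]))"
```

```text
time: 40.35
tool_pos: [450.7, -0.5, 123.2]
tcp_rot: [-3.142, -0.0, 0.05]
contact_force: [-0.3, -0.1, 1.0]
grip_width: 83.7
time: 42.02
tool_pos: [437.4, 250.8, 321.5]
tcp_rot: [3.141, 0.003, 0.053]
contact_force: [-0.6, 0.5, 0.3]
grip_width: 90.1
```

View pics/fin.png

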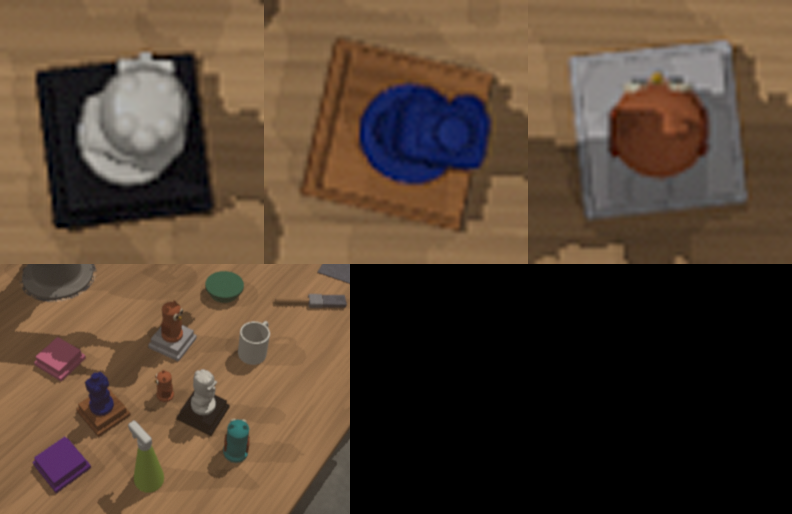

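Run:
```python
from h import *
t=np.load('pics/t6.npz'); m=lambda o,U,V:lambda u,v:(U-33+(u-o)/4,V-33+v/4)
for n,g,ft,C,z in(('torso',m(264,414,278),(409,132),((339,38),(495,72),(462,229),(303,193)),39),('bust',m(0,355,195),(131,131),((37,72),(193,52),(212,210),(55,229)),39),('owl',m(528,297,281),(658,131),((571,58),(730,42),(746,200),(588,218)),120)):
    print(n,ray(t,g(*ft),z).round(1),np.mean([ray(t,g(*p),10) for p in C],axis=0).round(1))
from plant import close_job
close_job(); print(get_obs()['time'])
```

```text
torso [ 462.6 -281.5   39. ] [ 462.1 -282.    10. ]
bust [ 654.3 -131.6   39. ] [ 652.9 -130.3   10. ]
owl [450.   -0.7 120. ] [ 4.506e+02 -2.000e-01  1.000e+01]
the job is handed in; nothing more can be done
the job is handed in; nothing more can be done
```

All three statuettes now stand on their own plinths, and I handed the job in at about 42 s. I parked the owl on the green turntable, moved the bust to the black plinth and the torso to the brown wooden one, then put the owl on the marble one. Each piece was lowered until the wrist sensor showed about 5 N of contact before I let go.

- **Centring:** in the last top view the bust was about 2 mm from its plinth's centre, and the torso and owl about 1 mm. The limit is 14 mm.
- **Upright and released:** the last pictures show all three pieces upright. The gripper was open and clear of everything, reading close to zero force.
- **Left alone:** the mug, spray bottle and brush look unmoved in those pictures, though I did not measure their positions.
- **Odd reading:** while carrying the torso, the weight reading dropped to about 2 N, where about 3.4 N was expected. It later came back to that, and the torso touched down at the expected height, so it had not slipped.

No other check failed or disagreed.

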